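# Find the fullest screw tin by feel

## Task

Three screw tins that look exactly alike are filled to different degrees, so heft them to find out which is which. Seat the lightest flat and fully down in the pocket of the wooden refill board and let go of it, leave the middle one standing upright on the bench, and finish while holding the heaviest in the gripper, upright and still, up over the bench with at least 15 cm of air under it. Never drop or tip a tin, and leave the other things on the bench alone.

Things in the scene. Friction and masses are not known exactly. Their poses are not given: they have to be found in the camera images.
- tin_a: one of three look-alike closed tins (the letter does not tell the weight): green, white panels, inset steel lid that does not open. 84 mm along its x, 54 mm along its y, 71 mm high; straight sides up to 63 mm. Origin: centre of the underside, z up. Masses are about 0.28, 0.55 and 0.90 kg, each within 8 percent; centre of mass on the centre line, near mid-height.
- tin_b: one of three look-alike closed tins (the letter does not tell the weight): green, white panels, inset steel lid that does not open. 84 mm along its x, 54 mm along its y, 71 mm high; straight sides up to 63 mm. Origin: centre of the underside, z up. Masses are about 0.28, 0.55 and 0.90 kg, each within 8 percent; centre of mass on the centre line, near mid-height.
- tin_c: one of three look-alike closed tins (the letter does not tell the weight): green, white panels, inset steel lid that does not open. 84 mm along its x, 54 mm along its y, 71 mm high; straight sides up to 63 mm. Origin: centre of the underside, z up. Masses are about 0.28, 0.55 and 0.90 kg, each within 8 percent; centre of mass on the centre line, near mid-height.
- board: refill board: pale wooden block fastened to the bench, 140 mm along its x, 110 mm along its y, 21 mm high, with one rectangular pocket for a tin in its middle. Origin: centre of the underside
- pocket (a point): centre of the pocket's floor, 7 mm above the bench; the pocket is 89 mm along this frame's x, 59 mm along its y (2.5 mm play all round a tin), 14 mm deep, the upper 5 mm chamfered at 45 degrees; a tin fits either way round, its x along this x
- wrench: bystander: steel open-end wrench lying flat, 190x30x7 mm; origin at the centre of the underside
- pliers: bystander: pliers with dark grips lying flat, 190x54x14 mm; origin at the centre of the underside
- duct_tape: bystander: roll of grey duct tape lying flat, 103 mm across, 48 mm high; origin at the centre of the underside
- tape_measure: bystander: black and tan tape measure, 84x36x60 mm; origin at the centre of the underside
- box_screws: bystander: small pale carton, 70x45x30 mm; origin at the centre of the underside
- solvent_can: bystander: flat grey and black solvent can with a screw cap, 58x95 mm, 168 mm tall; origin at the centre of the underside
- marker: bystander: black and white marker lying flat, 135 mm long; origin at the centre of the underside

How it is judged:
On the way:
1. the lightest tin sits flat and fully down in the pocket, let go (horizontal distance between tin_c and pocket below 0.006 m and z of tin_c in the frame of pocket between -0.003 and 0.003 m and angle between the x axis of tin_c and the x axis of pocket, either way round below 0.08 rad and angle between tin_c's own z axis and vertical below 0.05 rad and contact force between tin_c and the fingers below 0.1 N and linear speed of tin_c below 0.02 m/s), for 0.2 s.
At the end, for the whole second after the job is handed in: Lightest tin released in the pocket (centre within 6 mm, underside within 3 mm of its floor, 0.08 rad square); middle tin released, upright on the bench; heaviest gripped, still, tilt under 0.2 rad, underside over 145 mm up, over the bench (x 0.33 to 0.74, y -0.62 to 0.5), touching nothing else (all of step 1 and height (world z) of tin_a between -0.004 and 0.004 m and angle between tin_a's own z axis and vertical below 0.05 rad and contact force between tin_a and the fingers below 0.1 N and linear speed of tin_a below 0.02 m/s and height (world z) of tin_b above 0.145 m and angle between tin_b's own z axis and vertical below 0.2 rad and contact force between tin_b and the fingers above 2 N and linear speed of tin_b below 0.03 m/s and contact force between tin_b and tin_a below 0.1 N and contact force between tin_b and tin_c below 0.1 N and contact force between tin_b and board below 0.1 N and contact force between tin_b and solvent_can below 0.1 N and world x of tin_b between 0.33 and 0.74 m and world y of tin_b between -0.62 and 0.5 m); the arm keeps its last pose, push and grip.
It fails at once if a tin is tipped by more than about 35 degrees (angle between any of tin_a, tin_b, tin_c's own z axis and vertical above 0.6 rad).
It fails at once if a tin is dropped (moves faster than 0.6 m/s with no finger touching it: a fall of about 2 cm) ((linear speed of tin_a above 0.6 m/s and contact force between tin_a and the fingers below 0.05 N) or (linear speed of tin_b above 0.6 m/s and contact force between tin_b and the fingers below 0.05 N) or (linear speed of tin_c above 0.6 m/s and contact force between tin_c and the fingers below 0.05 N)).
It fails at once if a bystander is moved by more than 25 mm (distance of any of wrench, pliers, duct_tape, tape_measure, box_screws, solvent_can, marker from where it was at the start of the episode above 0.025 m).
It also fails if it takes over 72 s, if anything falls off the work surface, if the arm or the gripper's body presses on something with over 40 N, if the wrist force passes 120 N, or if a joint passes its speed limit or range.

## Robot

A 7-joint arm with a two-finger parallel gripper is mounted at the origin on a cart in front of the work surface, level with it; the furniture and walls round the work are solid. World frame = base frame: x ahead of the robot, y to its left, z up, the work surface at z = 0. Lengths are in m, angles in rad, forces in N, time in s.
With the tool pointing down it reaches from about 0.4 to 0.875 m from the base axis. Payload 19.3 kg.
Tool frame: the origin (TCP) lies at the very end of the fingers, on their centre line; the grasp point (between the pads) lies 19 mm behind it; z points along the fingers, y is the line along which they close (so a half turn about z gives the same grasp; the last joint's range is limited). The gripper opens to 85 mm and grips with 20 to 120 N. Pads are 22 mm wide; open, the fingers measure 114 mm over their backs; the gripper's body (76 mm by 85 mm) begins 54 mm behind the grasp point. The pads swing forward as they close: fully open they stand 13 mm farther back than shut.
Start: joints at [-1.343, 0.521, -0.036, 1.599, 0.021, 1.021, -0.113], TCP at [0.183, 0.597, 0.231] pointing down, gripper open.
Joint ranges: [-2.91, 2.91], [-0.3, 2.13], [-1.5, 1.42], [0.17, 2.43], [-1.26, 4.41], [0.16, 1.93], [-2.52, 2.52]. Speed limits (rad/s): [1.89, 1.89, 2.39, 2.39, 3.01, 3.01, 3.01].

## Interface

Orientations are given as [roll, pitch, yaw] about the fixed x, y, z axes, in that order (R = Rz(yaw) Ry(pitch) Rx(roll)).
In Python, from workcell import bot gives the robot as it stands.
- The arm moves only by the shell command python3 -m crank 'ROWS' [FORCE]. ROWS is a JSON object of lists of equal length, an entry for each row: "travel": the shift along the world's x, y, z in cm, a list of three; "turn": the turn, a rotation vector about the world's x, y, z in degrees, a list of three; "gripper": the closure, from 0 (fully open) to 1 (shut). A call has exactly 5 rows; each row is the pose to reach, as a shift and turn from the pose commanded when the call began; what a row does not reach only later rows make up. A row lasts 1/10 s, in which the tool goes at most 50 mm and 8.59 degrees, less where a joint would pass 70% of its speed; a pose out of reach is approached as far as the arm can. A call with a gripper value outside its range is refused whole. The fingers move at their own pace and stop on an object; FORCE is the grip in N (left out, the last holds). Time passes only in rows, so rows that repeat a pose let the fingers close, or fill a call up. It gives the time, the measured TCP pose, the force, the opening and the grip force at its end, in the units of the state.
- bot.observe(): the state, without advancing time (a new reading comes with each control period).
- bot.grab_frame(name): name is "scene" or "top"; returns a dict with "pixels" (480x640x3 uint8, red, green, blue), "fx", "fy", "cx", "cy" (pixels), "extrinsics" (4x4, takes a point from world to camera coordinates). Camera axes: x right, y down, z forward; pixel columns grow to the right and rows downward; lengths in m; the calibration is good to about 2 mm. A picture is of the moment at which its call begins. There is no depth.
- bot.job_done(): hands the job in; it is judged then, once.
The state is a dict: "clock": time; "qpos": joint angles; "qd": joint speeds; "joint_efforts": joint torques, N m; "position": TCP position; "tool_rot": TCP orientation; "force": force on the tool from outside, world axes, zero at the start; "moment": the same for the moment, N m; "grip_width": finger opening in m; "finger_force": force on a finger pad.
Only numpy, scipy, OpenCV 4.12 (cv2) and the standard library are available. Lean on these libraries where they do the work, as an engineer would, in place of code of your own. Each camera call takes 0.05 s, during which the arm holds its last target. There are 200 camera calls.

## Working session

There is one attempt and no reset: what is moved stays moved. The work goes in short steps, Python scripts to look and compute and a shell command to move; the robot and the scene stay as the last step left them, time stands still between calls to the robot, and variables do not carry over. Pictures are saved under pics/ and viewed, at most 10 in all, crops included, and the job is handed in when it is done.

```bash
mkdir -p pics; python3 - <<'E'
from workcell import bot
import cv2,json
for n in("top","scene"):
    f=bot.grab_frame(n)
    cv2.imwrite(f"pics/{n}0.png",f["pixels"][:,:,::-1])
    print(n,f["fx"],f["fy"],f["cx"],f["cy"],f["extrinsics"])
s=bot.observe();print(s)
E
```

```text
top 454.73714654221675 454.73714654221675 317.5721937342917 233.33432477759004 [[ 0.01555506 -0.99986169  0.00588515 -0.13087485]
 [-0.98147448 -0.01639258 -0.19089036  0.51072254]
 [ 0.19096043 -0.00280681 -0.98159372  0.9909943 ]
 [ 0.          0.          0.          1.        ]]
scene 447.3677849865842 447.3677849865842 318.5252058052272 243.3400830283778 [[ 0.9040519  -0.4272949  -0.01045106 -0.54834577]
 [-0.18850899 -0.37665581 -0.9069701   0.10562801]
 [ 0.38360725  0.82191816 -0.42106533  1.12620646]
 [ 0.          0.          0.          1.        ]]
{'clock': 0.1, 'qpos': array([-1.34318235,  0.52193123, -0.03634132,  1.59991343,  0.02122682,
        1.02108089, -0.11279925]), 'qd': array([ 1.44479459e-03, -1.29783746e-03,  8.67823118e-05, -2.38667332e-03,
        1.24289312e-03,  8.39074046e-04, -1.28755436e-03]), 'joint_efforts': array([ 2.68954995e-03, -9.28483915e+01,  1.98360331e+00, -3.70541275e+01,
        1.81164430e-02,  5.32759179e-03,  1.05282618e-05]), 'position': array([0.18334321, 0.59721572, 0.23081103]), 'tool_rot': array([-3.14064897e+00,  8.02356163e-05,  2.84379387e+00]), 'force': array([0.14732886, 0.73165139, 0.43787357]), 'moment': array([-0.0281403 , -0.02539694,  0.0114092 ]), 'finger_force': 0.0, 'grip_width': 0.08558386357782058}
```

View pics/top0.png

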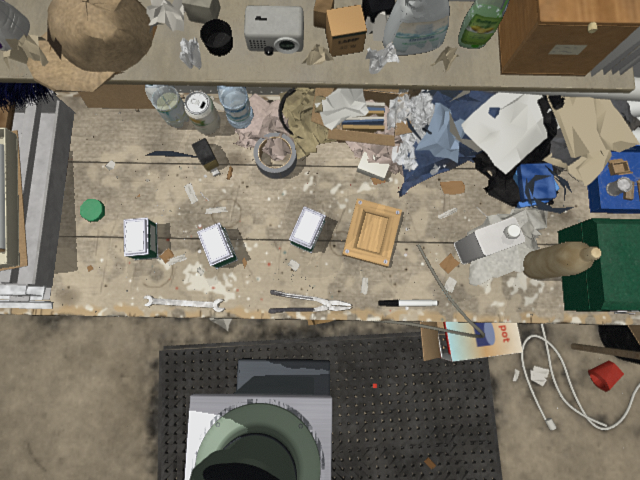

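View pics/scene0.png

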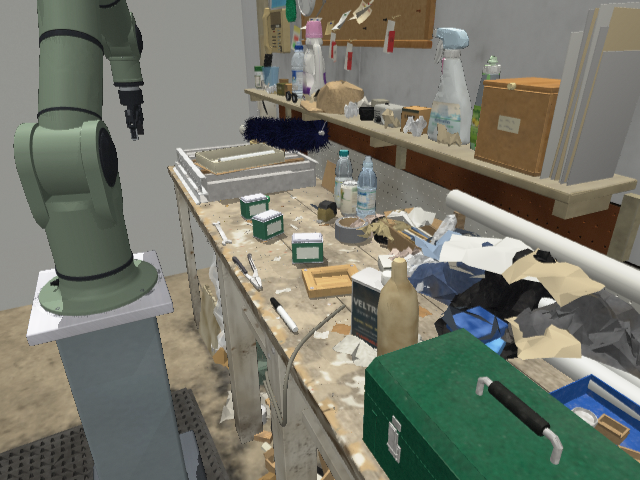

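The top view shows the tins near pixels (139,238), (215,245) and (308,228), and the board near (374,234). The wrench is at (183,303), the pliers at (310,301), the marker at (408,303) and the solvent can at (490,240). I'll enlarge this area.

```bash
python3 - <<'E'
import cv2
p=cv2.imread("pics/top0.png")
a=cv2.resize(p[200:275,115:245],None,fx=6,fy=6,interpolation=cv2.INTER_CUBIC)
b=cv2.resize(p[195:275,280:410],None,fx=6,fy=6,interpolation=cv2.INTER_CUBIC)
cv2.imwrite("pics/ca.png",a);cv2.imwrite("pics/cb.png",b)
E
```

```text
(no output)
```

View pics/ca.png

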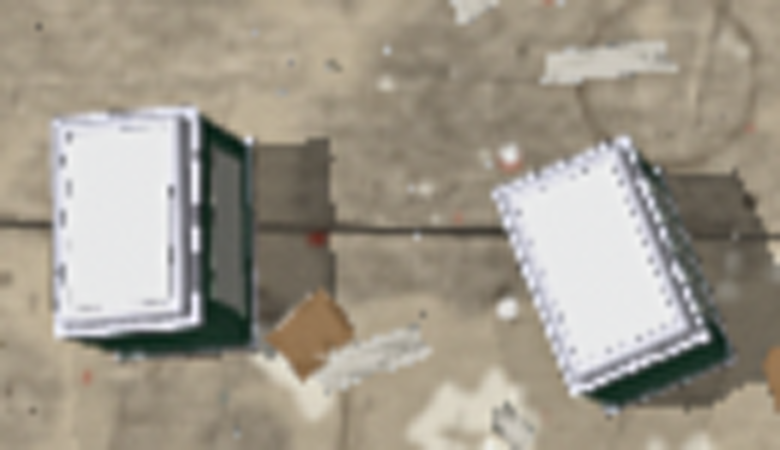

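View pics/cb.png

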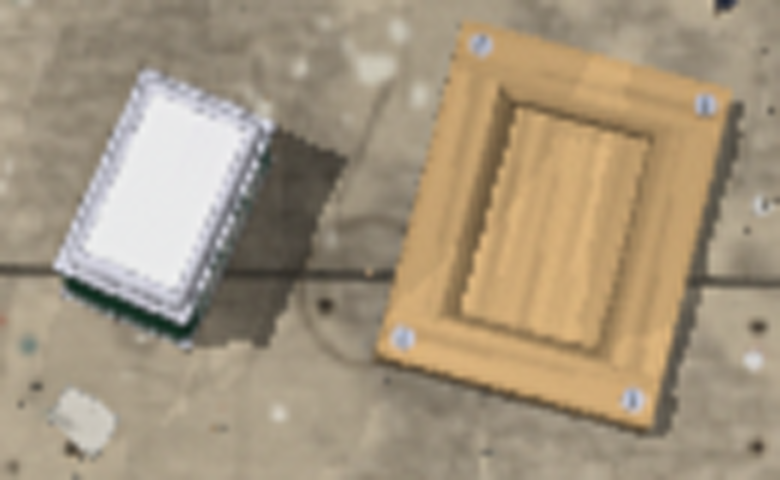

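Crop pixels I read off: left tin's lid corners (53,118),(197,108),(200,326),(57,338). Second tin: (495,188),(625,138),(712,340),(578,393). Third tin: (145,70),(272,125),(188,318),(60,268). Board top: (463,22),(733,95),(655,430),(378,355).

```bash
cat > h.py <<'E'
import numpy as np
from workcell import bot
TOP=dict(fx=454.73714654221675,fy=454.73714654221675,cx=317.5721937342917,cy=233.33432477759004,extrinsics=np.array([[0.01555506,-0.99986169,0.00588515,-0.13087485],[-0.98147448,-0.01639258,-0.19089036,0.51072254],[0.19096043,-0.00280681,-0.98159372,0.9909943],[0,0,0,1]]))
def ground(uv,z,f=TOP):
    R,t=f["extrinsics"][:3,:3],f["extrinsics"][:3,3]
    uv=np.atleast_2d(uv)
    d=np.c_[(uv[:,0]-f["cx"])/f["fx"],(uv[:,1]-f["cy"])/f["fy"],np.ones(len(uv))]@R
    c=-R.T@t
    return c+d*((z-c[2])/d[:,2])[:,None]
def rect(uv,z,f=TOP):
    p=ground(uv,z,f)[:,:2]
    e1=((p[1]-p[0])+(p[2]-p[3]))/2; e2=((p[3]-p[0])+(p[2]-p[1]))/2   # e2 = long side
    a=np.degrees(np.arctan2(e2[1],e2[0])); b=np.degrees(np.arctan2(e1[1],e1[0]))
    return p.mean(0).round(4), "short,long mm",(np.linalg.norm(e1)*1e3).round(1),(np.linalg.norm(e2)*1e3).round(1),"long dir",(a%180).round(1),"short dir",(b%180).round(1)
E
python3 - <<'E'
from h import *
s=lambda q,o:(np.array(q)+.5)/6-.5+o
A=(115,200);B=(280,195)
for z in(.063,.071):
  print(z)
  print(rect(s([(53,118),(197,108),(200,326),(57,338)],A),z))
  print(rect(s([(495,188),(625,138),(712,340),(578,393)],A),z))
  print(rect(s([(145,70),(272,125),(188,318),(60,268)],B),z))
print(rect(s([(463,22),(733,95),(655,430),(378,355)],B),.021))
print(rect(s([(510,97),(655,135),(602,353),(455,318)],B),.012))
print("can,tape,wrench,pliers,marker",ground([(512,232),(276,155),(183,303),(310,301),(408,303),(455,243)],.05)[:,:2].round(3).tolist())
E
```

```text
0.063
(array([0.496 , 0.2864]), 'short,long mm', np.float64(53.5), np.float64(83.9), 'long dir', np.float64(6.1), 'short dir', np.float64(95.4))
(array([0.4829, 0.1074]), 'short,long mm', np.float64(52.3), np.float64(84.8), 'long dir', np.float64(25.3), 'short dir', np.float64(112.9))
(array([ 0.5244, -0.0992]), 'short,long mm', np.float64(52.2), np.float64(81.7), 'long dir', np.float64(158.2), 'short dir', np.float64(68.2))
0.071
(array([0.4946, 0.2832]), 'short,long mm', np.float64(53.1), np.float64(83.2), 'long dir', np.float64(6.1), 'short dir', np.float64(95.4))
(array([0.4815, 0.1056]), 'short,long mm', np.float64(51.9), np.float64(84.1), 'long dir', np.float64(25.3), 'short dir', np.float64(112.9))
(array([ 0.5227, -0.0993]), 'short,long mm', np.float64(51.8), np.float64(81.1), 'long dir', np.float64(158.2), 'short dir', np.float64(68.2))
(array([ 0.5241, -0.252 ]), 'short,long mm', np.float64(110.8), np.float64(138.2), 'long dir', np.float64(166.2), 'short dir', np.float64(75.5))
(array([ 0.5253, -0.2524]), 'short,long mm', np.float64(59.3), np.float64(91.6), 'long dir', np.float64(166.1), 'short dir', np.float64(76.6))
can,tape,wrench,pliers,marker [[0.523, -0.569], [0.7, -0.021], [0.35, 0.173], [0.359, -0.108], [0.358, -0.326], [0.495, -0.437]]
```

Sizes match what's given (about 53×84 mm for the tins, 111×138 mm for the board). Heading to the left tin at (0.495, 0.285), with its short direction at about 96°; the finger line is now at 73°.

```bash
python3 -m crank '{"travel":[[3.2,-3.2,0],[6.4,-6.4,0],[9.6,-9.6,0],[12.8,-12.8,0],[16,-16,0]],"turn":[[0,0,3],[0,0,6],[0,0,9],[0,0,11.5],[0,0,11.5]],"gripper":[0,0,0,0,0]}' 40
python3 -m crank '{"travel":[[3.2,-3.2,0],[6.4,-6.4,0],[9.6,-9.6,-1],[12.8,-12.8,-4],[15.2,-15.2,-8]],"turn":[[0,0,3],[0,0,6],[0,0,9],[0,0,11.5],[0,0,11.5]],"gripper":[0,0,0,0,0]}'
python3 -m crank '{"travel":[[0,0,0],[0,0,0],[0,0,0],[0,0,0],[0,0,0]],"turn":[[0,0,0],[0,0,0],[0,0,0],[0,0,0],[0,0,0]],"gripper":[0,0,0,0,0]}'
```

```text
clock: 0.6
position: [0.3444, 0.4359, 0.2311]
tool_rot: [-3.141, -0.0, 3.046]
force: [0.4, 0.9, -0.6]
grip_width: 0.0854
finger_force: 0.0
clock: 1.1
position: [0.4947, 0.2868, 0.1565]
tool_rot: [3.141, 0.003, -3.038]
force: [0.3, 1.5, -1.1]
grip_width: 0.0855
finger_force: 0.0
clock: 1.6
position: [0.4921, 0.2895, 0.157]
tool_rot: [3.141, 0.001, -3.037]
force: [0.0, -0.7, -0.4]
grip_width: 0.0854
finger_force: 0.0
```

```bash
python3 -m crank '{"travel":[[0.3,-0.5,-3],[0.3,-0.5,-6],[0.3,-0.5,-8],[0.3,-0.5,-8],[0.3,-0.5,-8]],"turn":[[0,0,0],[0,0,0],[0,0,0],[0,0,0],[0,0,0]],"gripper":[0,0,0,0,0]}'
python3 - <<'E'
from h import *
import cv2
f=bot.grab_frame("scene");p=f["pixels"][:,:,::-1]
cv2.imwrite("pics/s1.png",cv2.resize(p[130:270,170:350],None,fx=4,fy=4))
E
```

```text
clock: 2.1
position: [0.4954, 0.284, 0.077]
tool_rot: [3.141, 0.0, -3.038]
force: [-0.1, 0.1, 1.0]
grip_width: 0.0852
finger_force: 0.0
```

View pics/s1.png

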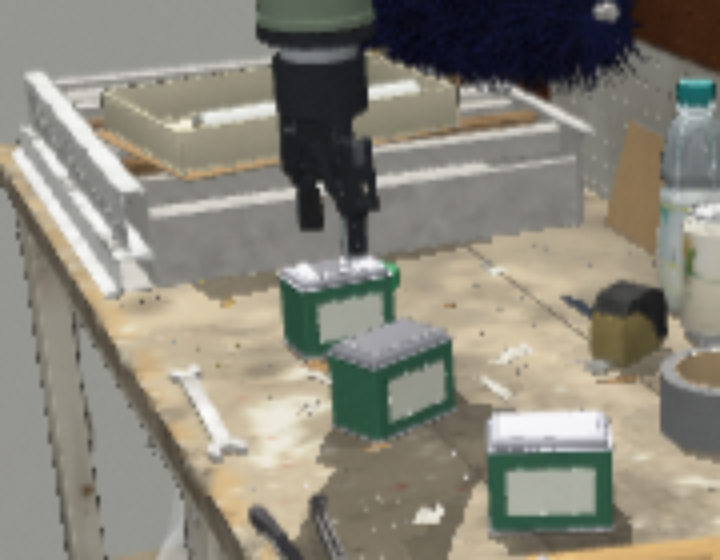

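The open fingers (tips at crop (310,225) and (357,250)) straddle the left tin's lid (centre about (338,270)). I'll descend and grip.

```bash
python3 -m crank '{"travel":[[0,0,-2],[0,0,-4],[0,0,-5],[0,0,-5],[0,0,-5]],"turn":[[0,0,0],[0,0,0],[0,0,0],[0,0,0],[0,0,0]],"gripper":[0,0,0,0,0]}'
python3 -m crank '{"travel":[[0,0,0],[0,0,0],[0,0,0],[0,0,0],[0,0,0]],"turn":[[0,0,0],[0,0,0],[0,0,0],[0,0,0],[0,0,0]],"gripper":[1,1,1,1,1]}' 50
python3 -m crank '{"travel":[[0,0,0],[0,0,0],[0,0,0],[0,0,0],[0,0,0]],"turn":[[0,0,0],[0,0,0],[0,0,0],[0,0,0],[0,0,0]],"gripper":[1,1,1,1,1]}'
```

```text
clock: 2.65
position: [0.4958, 0.2839, 0.0272]
tool_rot: [3.141, 0.001, -3.038]
force: [0.8, -0.0, 0.2]
grip_width: 0.0854
finger_force: 0.0
clock: 3.15
position: [0.4957, 0.2842, 0.0272]
tool_rot: [3.141, 0.001, -3.038]
force: [-2.1, 0.4, 10.3]
grip_width: 0.0536
finger_force: 52.1
clock: 3.65
position: [0.4958, 0.2842, 0.0272]
tool_rot: [3.141, 0.001, -3.038]
force: [-2.2, 1.6, 10.9]
grip_width: 0.0533
finger_force: 52.1
```

```bash
python3 -m crank '{"travel":[[0,0,0.5],[0,0,2],[0,0,3],[0,0,4],[0,0,4]],"turn":[[0,0,0],[0,0,0],[0,0,0],[0,0,0],[0,0,0]],"gripper":[1,1,1,1,1]}'
python3 -m crank '{"travel":[[0,0,0],[0,0,0],[0,0,0],[0,0,0],[0,0,0]],"turn":[[0,0,0],[0,0,0],[0,0,0],[0,0,0],[0,0,0]],"gripper":[1,1,1,1,1]}'
python3 - <<'E'
from h import *
r=[]
for i in range(4):
    bot.grab_frame("top");s=bot.observe();r.append(np.r_[s["force"],s["joint_efforts"][[1,3]]])
print(np.round(r,2))
E
```

```text
clock: 4.15
position: [0.4961, 0.284, 0.068]
tool_rot: [3.141, 0.002, -3.038]
force: [1.3, -0.1, -2.7]
grip_width: 0.0533
finger_force: 53.6
clock: 4.65
position: [0.4952, 0.2835, 0.066]
tool_rot: [-3.141, -0.0, -3.038]
force: [-0.4, 0.2, -3.5]
grip_width: 0.0535
finger_force: 53.6
[[ 1.000e-02  1.500e-01 -2.980e+00 -9.528e+01 -2.576e+01]
 [-9.700e-01 -4.400e-01 -3.320e+00 -9.527e+01 -2.577e+01]
 [ 1.200e-01  1.040e+00 -2.680e+00 -9.527e+01 -2.578e+01]
 [ 1.800e-01  1.000e-01 -2.350e+00 -9.527e+01 -2.578e+01]]
```

About 3 N, so this is the lightest. I'll lift it clear and carry it to the board.

```bash
python3 -m crank '{"travel":[[0,0,3],[0,0,6],[0,-2,9],[0,-5,10],[0,-9,10]],"turn":[[0,0,0],[0,0,0],[0,0,0],[0,0,-2],[0,0,-4]],"gripper":[1,1,1,1,1]}'
python3 -m crank '{"travel":[[0,-4.5,0],[0,-9,0],[1,-13.5,0],[1,-18,0],[1.5,-22.5,0]],"turn":[[0,0,-2],[0,0,-4],[0,0,-6],[0,0,-8],[0,0,-8]],"gripper":[1,1,1,1,1]}'
python3 -m crank '{"travel":[[0,-4.5,0],[0.5,-9,0],[1,-13.5,0],[1.5,-18,0],[1.5,-21,0]],"turn":[[0,0,-2],[0,0,-4],[0,0,-6],[0,0,-8],[0,0,-8]],"gripper":[1,1,1,1,1]}'
python3 -m crank '{"travel":[[0,0,0],[0,0,0],[0,0,0],[0,0,0],[0,0,0]],"turn":[[0,0,0],[0,0,0],[0,0,0],[0,0,0],[0,0,0]],"gripper":[1,1,1,1,1]}'
python3 -c "
from h import *;s=bot.observe();print(s['position'],s['tool_rot'],s['force'],s['qpos'])"
```

```text
clock: 5.35
position: [0.4959, 0.1942, 0.168]
tool_rot: [3.14, 0.003, -3.107]
force: [0.5, -0.4, -3.5]
grip_width: 0.0533
finger_force: 54.8
clock: 5.85
position: [0.5099, -0.0332, 0.1664]
tool_rot: [-3.142, 0.0, 3.035]
force: [1.6, 0.2, -2.7]
grip_width: 0.0534
finger_force: 54.7
clock: 6.35
position: [0.5251, -0.2448, 0.1663]
tool_rot: [-3.141, 0.001, 2.893]
force: [0.1, 0.2, -2.1]
grip_width: 0.0532
finger_force: 54.6
clock: 6.85
position: [0.5255, -0.2406, 0.1663]
tool_rot: [3.141, 0.0, 2.897]
force: [0.3, -0.2, -2.7]
grip_width: 0.0536
finger_force: 54.5
[ 0.5255308  -0.24058263  0.16632933] [3.14141516e+00 6.92000188e-05 2.89742592e+00] [ 0.31158589 -0.20480416 -2.72736784] [ 0.25410044  0.52732268  0.10220236  1.79379361 -0.07027134  0.823929
  1.71690486]
```

```bash
python3 -m crank '{"travel":[[-0.1,-1.1,-2],[-0.1,-1.1,-5],[-0.1,-1.1,-8],[-0.1,-1.1,-9.6],[-0.1,-1.1,-9.6]],"turn":[[0,0,0],[0,0,0],[0,0,0],[0,0,0],[0,0,0]],"gripper":[1,1,1,1,1]}'
python3 -m crank '{"travel":[[0,0,0],[0,0,0],[0,0,0],[0,0,0],[0,0,0]],"turn":[[0,0,0],[0,0,0],[0,0,0],[0,0,0],[0,0,0]],"gripper":[1,1,1,1,1]}'
python3 - <<'E'
from h import *
import cv2
f=bot.grab_frame("scene");p=f["pixels"][:,:,::-1]
s=bot.observe();print(s['position'],s['tool_rot'],s['force'])
P=s["position"];a=s["tool_rot"][2]
# predicted tin outline (nominal grasp: underside 27 mm under the TCP) and pocket mouth outline
K=lambda X:(lambda c:np.c_[c[:,0]/c[:,2]*f["fx"]+f["cx"],c[:,1]/c[:,2]*f["fy"]+f["cy"]])(X@f["extrinsics"][:3,:3].T+f["extrinsics"][:3,3])
def box(c,a,z,L,W):
    x=np.array([np.cos(a),np.sin(a)]);y=np.array([-x[1],x[0]])
    return np.array([[*(np.array(c)+i*L/2*x+j*W/2*y),z] for i,j in((1,1),(1,-1),(-1,-1),(-1,1))])
x0,y0,k=285,195,7
im=cv2.resize(p[y0:y0+85,x0:x0+105],None,fx=k,fy=k,interpolation=cv2.INTER_CUBIC)
for X,c in((box(P[:2],a,P[2]-.0272,.084,.054),(0,0,255)),(box(P[:2],a,P[2]-.0272+.063,.084,.054),(0,0,255)),(box((.5247,-.252),np.radians(166.1),.021,.14,.11),(255,0,0)),(box((.5247,-.252),np.radians(166.1),.021,.099,.069),(255,0,0))):
    q=((K(X)-[x0,y0]+.5)*k-.5)
    cv2.polylines(im,[np.round(q).astype(np.int32)],True,c,1)
cv2.imwrite("pics/s2.png",im)
E
```

```text
clock: 7.35
position: [0.5233, -0.2515, 0.0683]
tool_rot: [3.141, -0.003, 2.897]
force: [0.1, 1.2, -2.9]
grip_width: 0.0536
finger_force: 54.4
clock: 7.85
position: [0.5245, -0.2525, 0.0707]
tool_rot: [-3.142, 0.001, 2.896]
force: [-0.5, -0.3, -2.6]
grip_width: 0.0532
finger_force: 54.4
[ 0.5244288  -0.2524881   0.07053311] [-3.14151785e+00  4.37704747e-04  2.89606743e+00] [-0.37720151 -0.30858858 -2.60775976]
```

View pics/s2.png

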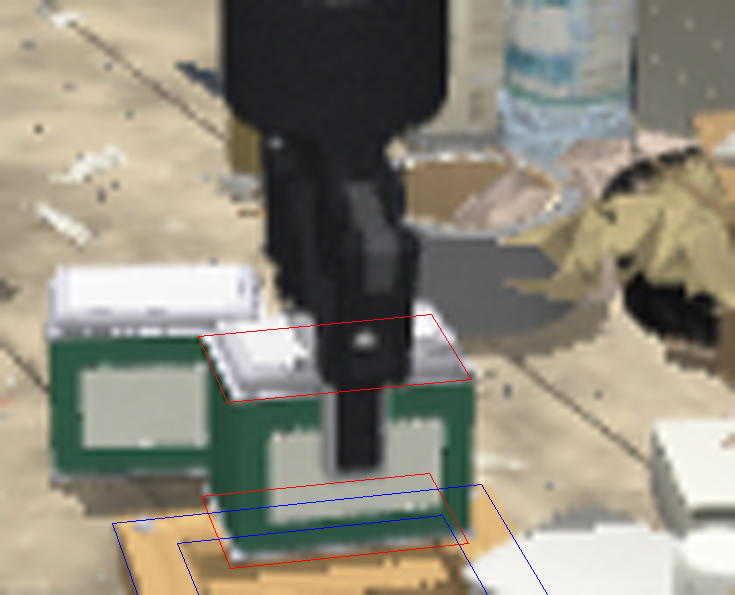

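The tin's outline sits within about 1–2 mm of the prediction (bottom edge (235,558)–(470,540)), and the board corners (118,525) and (478,487) have the same small offset. That's fine for the chamfer, so I'll lower it.

```bash
python3 -m crank '{"travel":[[0,0.05,-1],[0,0.05,-1.8],[0,0.05,-2.2],[0,0.05,-2.6],[0,0.05,-2.6]],"turn":[[0,0,0],[0,0,0],[0,0,0],[0,0,0],[0,0,0]],"gripper":[1,1,1,1,1]}' 30
python3 -m crank '{"travel":[[0,0,-0.2],[0,0,-0.4],[0,0,-0.6],[0,0,-0.7],[0,0,-0.7]],"turn":[[0,0,0],[0,0,0],[0,0,0],[0,0,0],[0,0,0]],"gripper":[1,1,1,1,1]}'
```

```text
clock: 8.4
position: [0.524, -0.2519, 0.0435]
tool_rot: [3.142, -0.001, 2.896]
force: [0.2, -0.1, -2.9]
grip_width: 0.0531
finger_force: 54.6
clock: 8.9
position: [0.5243, -0.2519, 0.0371]
tool_rot: [3.142, -0.0, 2.896]
force: [0.0, 0.3, -3.2]
grip_width: 0.0533
finger_force: 54.6
```

```bash
python3 -m crank '{"travel":[[0,0,-0.1],[0,0,-0.2],[0,0,-0.25],[0,0,-0.3],[0,0,-0.3]],"turn":[[0,0,0],[0,0,0],[0,0,0],[0,0,0],[0,0,0]],"gripper":[1,1,1,1,1]}'
python3 -m crank '{"travel":[[0,0,-0.05],[0,0,-0.1],[0,0,-0.15],[0,0,-0.15],[0,0,-0.15]],"turn":[[0,0,0],[0,0,0],[0,0,0],[0,0,0],[0,0,0]],"gripper":[1,1,1,1,1]}'
```

```text
clock: 9.4
position: [0.5243, -0.2519, 0.0343]
tool_rot: [-3.142, -0.0, 2.896]
force: [-0.9, 0.1, -0.3]
grip_width: 0.0531
finger_force: 54.9
clock: 9.9
position: [0.5243, -0.2519, 0.0342]
tool_rot: [3.141, 0.0, 2.896]
force: [-10.4, 5.3, 31.1]
grip_width: 0.0532
finger_force: 58.7
```

```bash
python3 -m crank '{"travel":[[0,0,0.15],[0,0,0.15],[0,0,0.15],[0,0,0.15],[0,0,0.15]],"turn":[[0,0,0],[0,0,0],[0,0,0],[0,0,0],[0,0,0]],"gripper":[1,0.5,0.2,0,0]}'
python3 -m crank '{"travel":[[0,0,0],[0,0,1],[0,0,3],[0,0,6],[0,0,9.5]],"turn":[[0,0,0],[0,0,0],[0,0,0],[0,0,0],[0,0,0]],"gripper":[0,0,0,0,0]}'
python3 -m crank '{"travel":[[0,4.5,0],[0,9,0],[0,13,0],[0,15.2,0],[0,15.2,0]],"turn":[[0,0,-2],[0,0,-4],[0,0,-6],[0,0,-7.7],[0,0,-7.7]],"gripper":[0,0,0,0,0]}'
python3 -m crank '{"travel":[[0,0,0],[0,0,0],[0,0,0],[0,0,0],[0,0,0]],"turn":[[0,0,0],[0,0,0],[0,0,0],[0,0,0],[0,0,0]],"gripper":[0,0,0,0,0]}'
python3 - <<'E'
from h import *
import cv2
p=bot.grab_frame("top")["pixels"][:,:,::-1]
cv2.imwrite("pics/t2.png",cv2.resize(p[185:285,270:420],None,fx=5,fy=5,interpolation=cv2.INTER_CUBIC))
E
```

```text
clock: 10.4
position: [0.5243, -0.252, 0.0341]
tool_rot: [-3.142, 0.0, 2.896]
force: [0.7, -0.4, -0.0]
grip_width: 0.0853
finger_force: 0.0
clock: 10.9
position: [0.5238, -0.2518, 0.1304]
tool_rot: [3.141, -0.001, 2.896]
force: [0.7, 0.7, 0.5]
grip_width: 0.0855
finger_force: 0.0
clock: 11.4
position: [0.5247, -0.0963, 0.13]
tool_rot: [3.14, 0.0, 2.765]
force: [-1.2, -0.8, -0.4]
grip_width: 0.0856
finger_force: 0.0
clock: 11.9
position: [0.5242, -0.1004, 0.1292]
tool_rot: [-3.141, -0.0, 2.761]
force: [0.0, -0.8, 0.4]
grip_width: 0.086
finger_force: 0.0
```

View pics/t2.png

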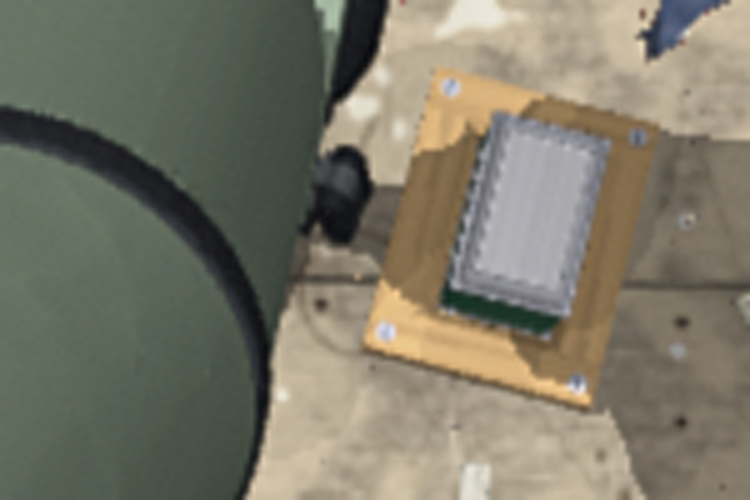

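The lightest tin sits in the pocket, with its lid centred at about (530,215) and square to the board. Now I'll grip and heft the next tin.

```bash
python3 -m crank '{"travel":[[0,0.1,-3],[0,0.1,-6],[0,0.1,-8.5],[0,0.1,-10.2],[0,0.1,-10.2]],"turn":[[0,0,0],[0,0,0],[0,0,0],[0,0,0],[0,0,0]],"gripper":[0,0,0,0,0]}' 50
python3 -m crank '{"travel":[[0,0,0],[0,0,0],[0,0,0],[0,0,0],[0,0,0]],"turn":[[0,0,0],[0,0,0],[0,0,0],[0,0,0],[0,0,0]],"gripper":[0,0,1,1,1]}'
python3 -m crank '{"travel":[[0,0,0],[0,0,0],[0,0,0],[0,0,0],[0,0,0]],"turn":[[0,0,0],[0,0,0],[0,0,0],[0,0,0],[0,0,0]],"gripper":[1,1,1,1,1]}'
python3 -m crank '{"travel":[[0,0,0.5],[0,0,2],[0,0,3],[0,0,4],[0,0,4]],"turn":[[0,0,0],[0,0,0],[0,0,0],[0,0,0],[0,0,0]],"gripper":[1,1,1,1,1]}'
python3 -m crank '{"travel":[[0,0,0],[0,0,0],[0,0,0],[0,0,0],[0,0,0]],"turn":[[0,0,0],[0,0,0],[0,0,0],[0,0,0],[0,0,0]],"gripper":[1,1,1,1,1]}'
python3 - <<'E'
from h import *
r=[]
for i in range(4):
    bot.grab_frame("top");r.append(bot.observe()["force"])
print(np.round(r,2))
E
```

```text
clock: 12.45
position: [0.523, -0.0989, 0.0254]
tool_rot: [-3.141, -0.003, 2.762]
force: [-0.7, 0.9, -0.3]
grip_width: 0.0852
finger_force: 0.0
clock: 12.95
position: [0.5248, -0.0987, 0.0281]
tool_rot: [3.141, 0.001, 2.762]
force: [-1.2, 3.1, 10.8]
grip_width: 0.0535
finger_force: 51.4
clock: 13.45
position: [0.5249, -0.0987, 0.0281]
tool_rot: [3.141, 0.001, 2.762]
force: [-1.6, 1.5, 11.9]
grip_width: 0.0535
finger_force: 51.7
clock: 13.95
position: [0.5249, -0.099, 0.0684]
tool_rot: [3.141, 0.002, 2.762]
force: [-0.5, -0.0, -9.0]
grip_width: 0.0535
finger_force: 56.0
clock: 14.45
position: [0.5242, -0.0989, 0.067]
tool_rot: [-3.141, -0.0, 2.762]
force: [0.0, -0.6, -9.3]
grip_width: 0.0532
finger_force: 56.0
[[-0.54 -0.18 -9.31]
 [ 0.06  0.31 -9.05]
 [ 0.77  0.79 -9.17]
 [ 0.52  0.23 -9.49]]
```

About 9.2 N, so this is the heaviest, and the untouched tin is the middle one by elimination. I'll lift this one to hold it.

```bash
python3 -m crank '{"travel":[[0,0,2],[0,0,5.5],[0,0,9],[0,0,12.5],[0,0,15]],"turn":[[0,0,0],[0,0,0],[0,0,0],[0,0,0],[0,0,0]],"gripper":[1,1,1,1,1]}' 70
python3 -m crank '{"travel":[[0,0,1.5],[0,0,2],[0,0,2],[0,0,2],[0,0,2]],"turn":[[0,0,0],[0,0,0],[0,0,0],[0,0,0],[0,0,0]],"gripper":[1,1,1,1,1]}'
python3 -m crank '{"travel":[[0,0,0],[0,0,0],[0,0,0],[0,0,0],[0,0,0]],"turn":[[0,0,0],[0,0,0],[0,0,0],[0,0,0],[0,0,0]],"gripper":[1,1,1,1,1]}'
python3 - <<'E'
from h import *
import cv2
p=bot.grab_frame("scene")["pixels"][:,:,::-1]
cv2.imwrite("pics/end.png",p)
s=bot.observe();print(s["position"],s["force"],s["finger_force"])
E
```

```text
clock: 15.15
position: [0.5245, -0.0991, 0.2195]
tool_rot: [3.141, 0.002, 2.762]
force: [0.1, -0.8, -10.1]
grip_width: 0.0526
finger_force: 81.1
clock: 15.65
position: [0.5238, -0.0989, 0.2362]
tool_rot: [-3.141, -0.002, 2.762]
force: [-0.7, -0.3, -9.0]
grip_width: 0.0529
finger_force: 81.1
clock: 16.15
position: [0.5243, -0.0989, 0.2372]
tool_rot: [-3.142, -0.0, 2.762]
force: [-0.5, 0.0, -9.4]
grip_width: 0.0532
finger_force: 81.1
[ 0.5242879  -0.0989504   0.23722377] [-0.43476795  0.23951976 -9.79103675] 81.08139395713806
```

View pics/end.png

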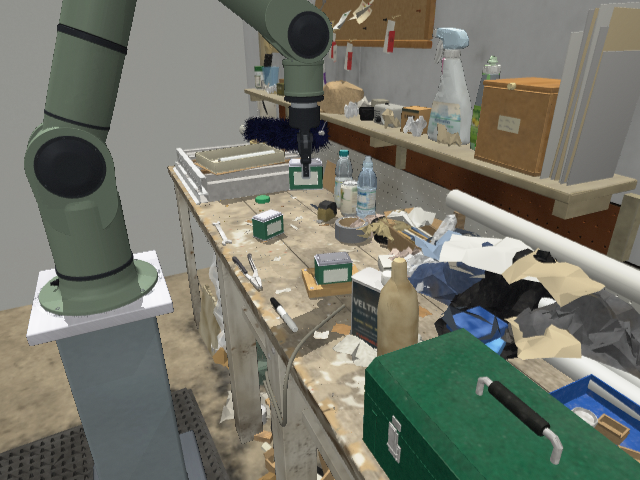

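The heaviest tin is held upright at (306,177), the middle one stands at (267,224), and the lightest is in the pocket at (333,267). Nothing else has been disturbed, so I'm handing in.

```bash
python3 -c "
from workcell import bot;print(bot.job_done())"
```

```text
the job is handed in; nothing more can be done
None
```

I handed the job in at about 16 s; no verdict came back. The lightest tin (about 3 N) is released in the pocket, the middle one is untouched on the bench (identified by elimination, not hefted), and the heaviest (about 9.2 N) is held upright with about 21 cm of air under it.

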